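Tap the stake holder's wedge home

ROBOT

A 6-joint arm with a two-finger parallel gripper is mounted at the origin on the work surface. World frame = base frame: x ahead of the robot, y to its left, z up, the work surface at z = 0. Lengths are in m, angles in rad, forces in N, time in s.
With the tool pointing down it reaches from about 0.375 to 0.9 m from the base axis. Payload 3.1 kg.
Tool frame: the origin (TCP) lies at the very end of the fingers, on their centre line; the grasp point (between the pads) lies 19 mm behind it; z points along the fingers, y is the line along which they close (so a half turn about z gives the same grasp; the last joint's range is limited). The gripper opens to 85 mm and grips with 20 to 120 N. Pads are 22 mm wide; open, the fingers measure 114 mm over their backs; the gripper's body (76 mm by 85 mm) begins 54 mm behind the grasp point. The pads swing forward as they close: fully open they stand 13 mm farther back than shut.
Start: joints at [1.097, 0.527, 1.433, -0, 1.181, -0.178], TCP at [0.182, 0.598, 0.231] pointing down, gripper open.
Joint ranges: [-3.08, 3.08], [-0.75, 2.2], [0.22, 2.44], [-1.43, 4.57], [0, 2.65], [-2.85, 2.85]. Speed limits (rad/s): [2.79, 2.79, 3.14, 3.14, 3.14, 3.14].

INTERFACE

Orientations are given as a unit quaternion [x, y, z, w].
In Python, from station import manip gives the robot as it stands.
- The arm moves only by the shell command python3 -m handwheel 'ROWS' [FORCE]. ROWS is JSON, a list of rows, each a list of 7 numbers: the shift along the world's x, y, z in mm, then the turn, a rotation vector about the world's x, y, z in degrees, then the opening, from 0 (shut) to 1 (fully open). A call has exactly 10 rows; each row shifts and turns the commanded pose from where the row before left it; what a row does not reach is not made up. A row lasts 1/8 s, in which the tool goes at most 62.5 mm and 10.7 degrees, less where a joint would pass 70% of its speed; a pose out of reach is approached as far as the arm can. A call is refused whole if a number of a shift passes 62.5 or a number of a turn 10.7, either way. A call with a gripper value outside its range is refused whole. The fingers move at their own pace and stop on an object; FORCE is the grip in N (left out, the last holds). Time passes only in rows, so rows that do not move let the fingers close, or fill a call up. It gives the time, the measured TCP pose, the force, the opening and the grip force at its end, in the units of the state.
- manip.sense(): the state, without advancing time (a new reading comes with each control period).
- manip.snapshot(name): name is "scene" or "top"; returns the picture (400x640x3 uint8, red, green, blue); there is no depth.
- manip.get_calibration(name): a dict with "K" (3x3 intrinsics, pixels), "k1" (the pictures are not rectified: a ray, as slopes to the right and down, at radius r is drawn at 1 + k1 r^2 times it, then the intrinsics apply), "rvec" (rotation vector, rad) and "tvec" (3), from world to camera coordinates, as OpenCV has them. Camera axes: x right, y down, z forward; pixel columns grow to the right and rows downward; lengths in m; the calibration is good to about 2 mm. A picture is of the moment at which its call begins. get_calibration takes no time and is no camera call.
- manip.sign_off(): hands the job in; it is judged then, once.
The state is a dict: "t": time; "q": joint angles; "qd": joint speeds; "tau": joint torques, N m; "tcp_pos": TCP position; "tool_rot": TCP orientation; "force": force on the tool from outside, world axes, zero at the start; "ft_torque": the same for the moment, N m; "finger_gap": opening from 0.0 (shut) to 1.0 (fully open); "gripper_force": force on a finger pad.
Only numpy, scipy, OpenCV 4.12 (cv2) and the standard library are available. Lean on these libraries where they do the work, as an engineer would, in place of code of your own. Each camera call takes 0.05 s, during which the arm holds its last target. There are 200 camera calls.

TASK

Pick up the yellow-faced mallet (not the steel hammer, which stays where it lies) and tap the red-ended wooden wedge into the stake holder with it: first a light tap that moves the wedge about a centimetre, then draw the mallet back a few centimetres, then tap on until the wedge stops advancing and is fully home. Strike with the mallet's head only and keep the gripper off the wedge. Then lay the mallet gently down flat on the bench and let go of it.

Things in the scene. Friction and masses are not known exactly. Their poses are not given: they have to be found in the camera images.
- mallet: Mallet, 260 g, lying level: head a cylinder 40 mm thick, 70 mm long, yellow nylon ends, dark steel middle; round brown handle 22 mm thick, its axis 20 mm above the bench, to a bulb 225 mm from the head. Origin: centre of the head. x runs along the handle towards the head (grip it 40 to 160 mm back at -x, best near 55); y is the head's axis, faces at y = +-35 mm; z up. The handle points to the robot's side.
- hammer: Bystander: steel-headed hammer with a dark handle, lying beside the mallet, 135 mm or more to its left or right; head 65 mm long, 26 mm thick, handle 16 mm thick, 235 mm long overall. Origin: centre of the head; x runs along the handle towards the head, y along the head's axis.
- wedge_face (a point): Centre of the wedge's upright red struck face, 36 mm wide (x), 30 mm high (z), 50 mm above the bench. y is level and points into the holder: the wedge slides along it. x is level, away from the robot's side. The fixed holder (wood base 150 x 110 x 30 mm, steel cheeks 78 mm high, mushroom stake 144 mm high) begins 75 mm ahead (+y) of this face with the wedge fully out, 30 mm with it home.
- wedge (a joint): How far the wedge has been driven in, m: 0 fully out, 0.045 home, where it stops dead. It starts between 0 and 0.015, resists with about 5 N (a little more when moved fast) and stays where it is left.

How it is judged:
On the way, in this order (a step that is already met when the one before it is completed fails the run):
1. the mallet is picked up off the bench (height (world z) of mallet above 0.04 m), for 0.1 s.
2. a first light tap has moved the wedge at least 3 mm (distance of wedge_face from where it was at the start of the episode above 0.003 m).
3. the mallet is drawn back clear of the wedge (head centre over 50 mm from the struck face's centre) with the wedge still at least 9 mm short of home (distance between mallet and wedge_face above 0.05 m and value of joint wedge below 0.036 m), for 0.05 s.
4. the wedge is driven home (within 4 mm) with the mallet's head at it (value of joint wedge above 0.041 m and distance between mallet and wedge_face below 0.055 m).
At the end, for the whole second after the job is handed in: The wedge is home (within 4 mm of its stop), the mallet lies flat and still on the bench (head centre 10 to 30 mm above it, handle level within 10 degrees), and the steel hammer lies within 30 mm of where it was (value of joint wedge above 0.041 m and height (world z) of mallet between 0.01 and 0.03 m and angle between mallet's own x axis and vertical between 1.4 and 1.74 rad and linear speed of mallet below 0.03 m/s and distance of hammer from where it was at the start of the episode below 0.03 m); the robot touches nothing.
It fails at once if the gripper or arm pushes on the wedge (contact force between any of the fingers, the arm and wedge above 2 N).
It fails at once if the steel hammer strikes the wedge (contact force between hammer and wedge above 0.5 N).
It fails at once if the steel hammer is moved more than 30 mm (distance of hammer from where it was at the start of the episode above 0.03 m).
It fails at once if the mallet is dropped from more than about 5 cm above the bench (height (world z) of mallet above 0.07 m and linear speed of mallet above 0.5 m/s and contact force between the fingers and mallet below 0.1 N).
It also fails if it takes over 48 s, if anything falls off the work surface, if the arm or the gripper's body presses on something with over 40 N, if the wrist force passes 120 N, or if a joint passes its speed limit or range.

## Working session

There is one attempt and no reset: what is moved stays moved. The work goes in short steps, Python scripts to look and compute and a shell command to move; the robot and the scene stay as the last step left them, time stands still between calls to the robot, and variables do not carry over. Pictures are saved under pics/ and viewed, at most 10 in all, crops included, and the job is handed in when it is done.

```bash
mkdir -p pics; cat > h.py <<'E'
import numpy as np, cv2
from station import manip
def snap(n,f):
    im=manip.snapshot(n); cv2.imwrite('pics/'+f,cv2.cvtColor(im,cv2.COLOR_RGB2BGR)); return im
def ray(n,uv):
    c=manip.get_calibration(n);K=np.array(c['K'],float);R=cv2.Rodrigues(np.array(c['rvec'],float))[0];t=np.array(c['tvec'],float).ravel()
    p=cv2.undistortPoints(np.array([[uv]],float),K,np.array([c['k1'],0,0,0],float))[0,0]
    return -R.T@t, R.T@np.array([p[0],p[1],1])
def onz(n,uv,z):
    o,d=ray(n,uv); return o+d*(z-o[2])/d[2]
def proj(n,X):
    c=manip.get_calibration(n)
    return cv2.projectPoints(np.array(X,float).reshape(-1,3),np.array(c['rvec'],float),np.array(c['tvec'],float),np.array(c['K'],float),np.array([c['k1'],0,0,0],float))[0].reshape(-1,2)
E
python3 - <<'E'
from h import *
snap('top','top0.png');snap('scene','scene0.png')
s=manip.sense();print(s['t'],s['tool_rot'],s['tcp_pos'])
for n in('top','scene'): print(n,ray(n,(320,200)))
E
```

```text
0.1 [ 1.47360813e-01  9.89082287e-01 -9.61652602e-04 -3.09642184e-04] [0.18186543 0.59725936 0.23041105]
top (array([ 0.5361248 , -0.12458223,  0.74494105]), array([ 0.0099335 , -0.01702199, -0.99986243]))
scene (array([1.11338481, 0.20275673, 0.55135738]), array([-0.6600791 , -0.39969561, -0.63665317]))
```

View pics/top0.png

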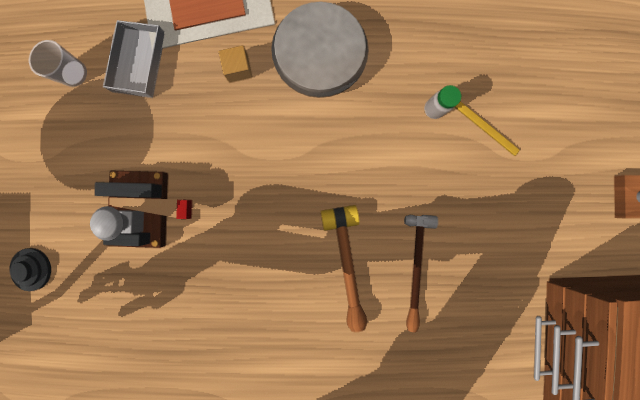

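View pics/scene0.png

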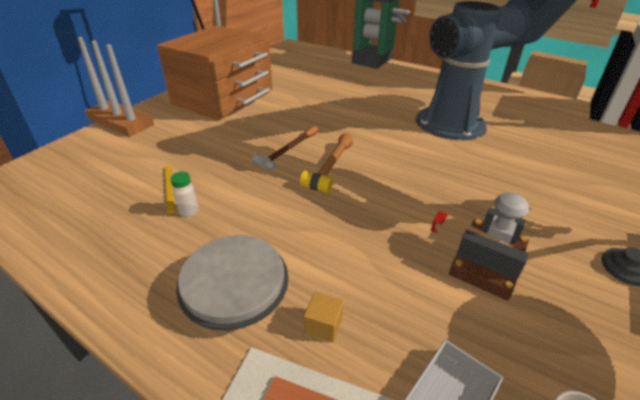

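The top view has +x up and +y left. The mallet head is at about (341,217) with its handle down to (357,320). The hammer head is at (421,221). The red wedge end is at (184,209), pointing left into the holder at (135,210). The scene view agrees: wedge at (440,220), mallet head at (316,181).

```bash
python3 - <<'E'
from h import *
def mask(f,lo,hi,box,lo2=None):
    im=cv2.cvtColor(cv2.imread('pics/'+f),cv2.COLOR_BGR2HSV);m=cv2.inRange(im,lo,hi);k=np.zeros_like(m);x0,y0,x1,y1=box;k[y0:y1,x0:x1]=m[y0:y1,x0:x1];return k
def pts(m): return np.argwhere(m)[:,::-1].astype(np.float32)
red=pts(mask('top0.png',(0,200,60),(6,255,255),(170,190,200,225)))
r=cv2.minAreaRect(red);print('red top',len(red),r)
b=cv2.boxPoints(r);
for p in b: print(p,onz('top',p,0.065)[:2].round(4))
rs=pts(mask('scene0.png',(0,180,60),(6,255,255),(425,205,455,240)));print('red scene',len(rs),rs.mean(0),rs.min(0),rs.max(0))
y=pts(mask('top0.png',(22,150,60),(35,255,255),(315,200,365,235)))
r=cv2.minAreaRect(y);print('yel',len(y),r,y.mean(0));
for p in cv2.boxPoints(r): print(p,onz('top',p,0.02)[:2].round(4))
print('head',onz('top',r[0],0.03)[:2],onz('top',r[0],0.02)[:2])
ys=pts(mask('scene0.png',(22,150,60),(35,255,255),(295,165,340,200)));rr=cv2.minAreaRect(ys);print('scene yel',rr[0],onz('scene',rr[0],0.02))
hm=mask('top0.png',(0,90,50),(15,255,200),(330,228,372,335));h=pts(hm)
for a,c in((235,245),(260,270),(280,290),(295,300),(310,330)):
    q=h[(h[:,1]>=a)&(h[:,1]<c)];print(a,len(q),q.mean(0),onz('top',q.mean(0),0.02)[:2].round(4),q[:,0].min(),q[:,0].max())
for p in [(421,221),(413,322)]: print('hammer',onz('top',p,.013)[:2])
for p in [(167,172),(167,247),(165,185),(165,240)]: print('holder',onz('top',p,.03)[:2])
a=cv2.imread('pics/top0.png')[180:250,80:210];b2=cv2.imread('pics/top0.png')[195:335,310:440]
s=cv2.imread('pics/scene0.png')[180:300,400:540]
cv2.imwrite('pics/c.png',np.hstack([cv2.resize(x,(400,400)) for x in(a,s)]))
E
```

```text
red top 191 ((182.0, 209.0), (18.0, 10.0), 90.0)
[177. 200.] [0.5433 0.1291]
[187. 200.] [0.5433 0.1102]
[187. 218.] [0.5099 0.1101]
[177. 218.] [0.5099 0.129 ]
red scene 130 [438.93076 218.8    ] [432. 211.] [447. 230.]
yel 475 ((340.04052734375, 217.24322509765625), (19.234682083129883, 35.8389778137207), 80.53767395019531) [340.0358  217.41473]
[320.78378 210.7027 ] [ 0.5223 -0.1384]
[356.1351  204.81079] [ 0.5337 -0.208 ]
[359.29727 223.78375] [ 0.4964 -0.2141]
[323.94595 229.67566] [ 0.4851 -0.1446]
head [ 0.50976053 -0.17550523] [ 0.50939177 -0.1762175 ]
scene yel (315.6653747558594, 181.22691345214844) [ 0.50874821 -0.1759957   0.02      ]
235 420 [350.5 239.5] [ 0.4656 -0.1967] 330.0 371.0
260 416 [350.46155 264.5168 ] [ 0.4164 -0.1965] 330.0 371.0
280 413 [350.57385 284.52783] [ 0.377  -0.1967] 330.0 371.0
295 202 [350.9208 297.    ] [ 0.3523 -0.1974] 330.0 371.0
310 779 [351.4018 319.6778] [ 0.3072 -0.1984] 330.0 371.0
hammer [ 0.50100661 -0.33894147]
hammer [ 0.29838684 -0.32307706]
holder [0.59846418 0.16251291]
holder [0.45194057 0.16199336]
holder [0.57301219 0.1662796 ]
holder [0.46558758 0.1659517 ]
```

View pics/c.png

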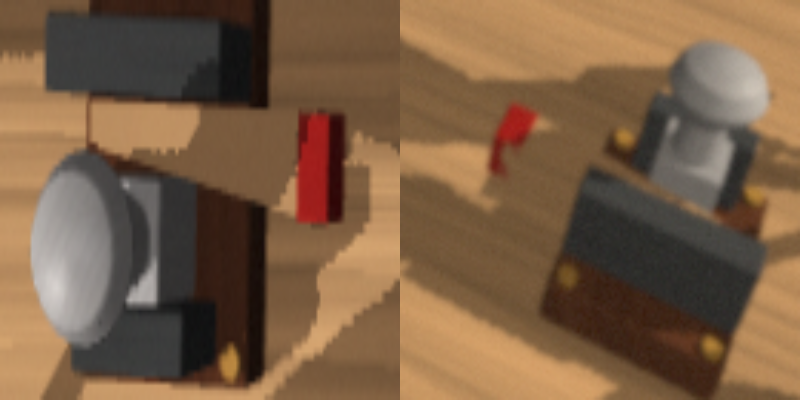

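```bash
python3 -m handwheel '[[30,-34,1,0,0,2.6,1],[30,-34,1,0,0,2.6,1],[30,-34,1,0,0,2.6,1],[30,-34,1,0,0,2.6,1],[30,-34,1,0,0,2.6,1],[30,-34,1,0,0,2.6,1],[30,-34,1,0,0,2.6,1],[30,-34,1,0,0,2.6,1],[30,-34,1,0,0,2.6,1],[30,-34,1,0,0,2.6,1]]' 60
python3 -m handwheel '[[-3,-44,-3,0,0,0,1],[-3,-44,-3,0,0,0,1],[-3,-44,-3,0,0,0,1],[-3,-44,-10,0,0,0,1],[-3,-44,-10,0,0,0,1],[-3,-44,-15,0,0,0,1],[-3,-44,-15,0,0,0,1],[-3,-44,-15,0,0,0,1],[-3,-44,-15,0,0,0,1],[0,-44,-10,0,0,0,1]]'
python3 - <<'E'
from h import *
from scipy.spatial.transform import Rotation as R
s=manip.sense();M=R.from_quat(s['tool_rot']).as_matrix();print(s['t'],s['tcp_pos'],M.round(3),np.degrees(np.arctan2(M[1,1],M[0,1])),s['q'])
for uv,z in[((186.8,209.3),.065),((191.7,209.3),.035),((167,210),0),((161,210),.03)]: print(onz('top',uv,z))
E
```

```text
t: 1.35
tcp_pos: [0.4827, 0.2566, 0.241]
tool_rot: [-0.08, 0.997, -0.0, -0.0]
force: [-0.1, 0.3, 0.7]
finger_gap: 1.0
gripper_force: 0.0
t: 2.6
tcp_pos: [0.4544, -0.1832, 0.1414]
tool_rot: [-0.079, 0.997, 0.001, -0.001]
force: [1.2, 0.0, 0.6]
finger_gap: 1.0
gripper_force: 0.0
2.6 [ 0.454374   -0.1832484   0.14139776] [[-0.988 -0.157 -0.001]
 [-0.157  0.988  0.001]
 [ 0.001  0.001 -1.   ]] 99.03175963209947 [-6.11963393e-01  4.89741857e-01  1.85302042e+00  1.59700134e-04
  8.00469949e-01 -2.34050564e+00]
[0.52603631 0.11052452 0.065     ]
[0.5255898  0.11127509 0.035     ]
[0.52364598 0.17401985 0.        ]
[0.52414405 0.17400095 0.03      ]
```

```bash
python3 -m handwheel '[[0,-2,-20,0,0,0,1],[0,0,-25,0,0,0,1],[0,0,-25,0,0,0,1],[0,0,-25,0,0,0,1],[0,0,-20,0,0,0,1],[0,0,-12,0,0,0,1],[0,0,-9,0,0,0,1],[0,0,0,0,0,0,1],[0,0,0,0,0,0,0.6],[0,0,0,0,0,0,0]]' 60
python3 -m handwheel '[[0,0,0,0,0,0,0],[0,0,0,0,0,0,0],[0,0,0,0,0,0,0],[0,0,0,0,0,0,0],[0,0,0,0,0,0,0],[0,0,0,0,0,0,0],[0,0,5,0,0,0,0],[0,0,10,0,0,0,0],[0,0,10,0,0,0,0],[0,0,5,0,0,0,0]]' 80
```

```text
t: 3.85
tcp_pos: [0.4555, -0.1844, 0.0069]
tool_rot: [-0.079, 0.997, -0.0, 0.0]
force: [-0.3, 0.1, 0.2]
finger_gap: 0.603
gripper_force: 0.0
t: 5.1
tcp_pos: [0.4554, -0.1843, 0.0372]
tool_rot: [-0.079, 0.997, -0.0, 0.0]
force: [-0.3, 0.2, -3.0]
finger_gap: 0.231
gripper_force: 78.3
```

```bash
python3 -m handwheel '[[0,10,3,0,0,0,0],[2,20,0,0,0,-1.5,0],[2,30,0,0,0,-1.5,0],[2,35,0,0,0,-1.5,0],[2,35,0,0,0,-1.5,0],[2,35,0,0,0,-1.5,0],[2,30,0,0,0,-1.5,0],[2,20,0,0,0,-1.5,0],[2,7,0,0,0,0,0],[0,0,0,0,0,0,0]]'
python3 - <<'E'
from h import *
a=snap('top','t1.png')[150:280,80:300];b=snap('scene','s1.png')[130:280,330:550]
cv2.imwrite('pics/c1.png',np.hstack([cv2.resize(x,None,fx=1.8*2/2,fy=1.8) if 0 else cv2.resize(x,(400,int(400*x.shape[0]/220)))[:236] for x in(a,b)])[...,::-1])
E
```

```text
t: 6.35
tcp_pos: [0.4712, 0.0382, 0.0393]
tool_rot: [0.012, 1.0, -0.0, 0.0]
force: [0.0, -0.6, -2.5]
finger_gap: 0.223
gripper_force: 78.4
```

View pics/c1.png

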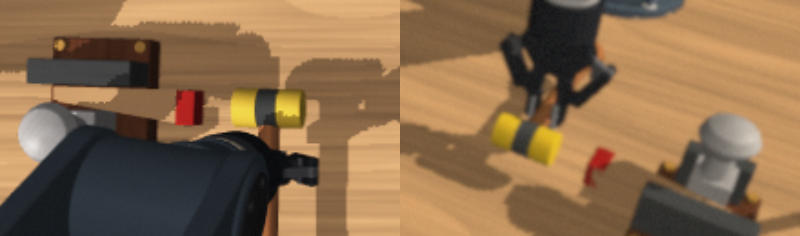

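The head is lined up with the red wedge end: in the top crop it is at (268,108) and the wedge at (189,108), level with each other and with a gap between. I'll measure the head.

```bash
cat >> h.py <<'E'
def yel(f,box):
    im=cv2.cvtColor(cv2.imread('pics/'+f),cv2.COLOR_BGR2HSV);m=cv2.inRange(im,(22,150,60),(35,255,255));k=np.zeros_like(m);x0,y0,x1,y1=box;k[y0:y1,x0:x1]=m[y0:y1,x0:x1]
    return cv2.minAreaRect(np.argwhere(k)[:,::-1].astype(np.float32))
def tri(a,b):
    o1,d1=ray('top',a);o2,d2=ray('scene',b)
    s=np.linalg.lstsq(np.c_[d1,-d2],o2-o1,rcond=None)[0];p,q=o1+s[0]*d1,o2+s[1]*d2;return (p+q)/2,np.linalg.norm(p-q)
E
python3 - <<'E'
from h import *
a=yel('t1.png',(195,185,255,235));b=yel('s1.png',(375,190,425,240))
print(a,b,tri(a[0],b[0]))
for p in cv2.boxPoints(a):print(onz('top',p,.052)[:2])
print(onz('top',a[0],.052))
E
```

```text
((227.0, 209.0), (20.0, 40.0), 90.0) ((399.10498046875, 205.84951782226562), (36.4005241394043, 18.244760513305664), 20.854455947875977) (array([0.52671927, 0.03731003, 0.05397428]), np.float64(0.0014652735998840107))
[0.54522809 0.07647007]
[0.54511381 0.00071263]
[0.50757925 0.0006853 ]
[0.50757886 0.07638743]
[0.52637495 0.03845437 0.052     ]
```

```bash
python3 -m handwheel '[[0,10,-2,0,0,0,0],[0,14,0,0,0,0,0],[0,8,0,0,0,0,0],[0,4,0,0,0,0,0],[0,4,0,0,0,0,0],[0,4,0,0,0,0,0],[0,4,0,0,0,0,0],[0,0,0,0,0,0,0],[0,0,0,0,0,0,0],[0,0,0,0,0,0,0]]'
python3 - <<'E'
from h import *
a=snap('top','t2.png');b=snap('scene','s2.png')
im=cv2.cvtColor(cv2.imread('pics/t2.png'),cv2.COLOR_BGR2HSV)
for f in('t1.png','t2.png'):
    im=cv2.cvtColor(cv2.imread('pics/'+f),cv2.COLOR_BGR2HSV)[190:225,150:200];q=np.argwhere(cv2.inRange(im,(0,180,40),(6,255,255)));print(f,len(q),q.min(0),q.max(0))
print(yel('t2.png',(170,185,255,235)))
E
```

```text
t: 7.7
tcp_pos: [0.4711, 0.0856, 0.0373]
tool_rot: [0.013, 1.0, -0.0, -0.0]
force: [0.1, -4.3, -1.8]
finger_gap: 0.228
gripper_force: 78.4
t1.png 249 [10 27] [28 41]
t2.png 177 [10 23] [28 32]
((203.0, 209.0), (20.0, 40.0), 90.0)
```

```bash
python3 -m handwheel '[[0,-15,0,0,0,0,0],[0,-20,0,0,0,0,0],[0,0,0,0,0,0,0],[0,0,0,0,0,0,0],[0,15,0,0,0,0,0],[0,15,0,0,0,0,0],[0,7,0,0,0,0,0],[0,7,0,0,0,0,0],[0,6,0,0,0,0,0],[0,3,0,0,0,0,0]]'
python3 -m handwheel '[[0,1,0,0,0,0,0],[0,1,0,0,0,0,0],[0,1,0,0,0,0,0],[0,1,0,0,0,0,0],[0,0,0,0,0,0,0],[0,0,0,0,0,0,0],[0,0,0,0,0,0,0],[0,0,0,0,0,0,0],[0,0,0,0,0,0,0],[0,0,0,0,0,0,0]]'
```

```text
t: 9.05
tcp_pos: [0.4711, 0.1041, 0.0373]
tool_rot: [0.012, 1.0, -0.0, -0.0]
force: [-1.2, -5.9, -3.1]
finger_gap: 0.225
gripper_force: 78.7
t: 10.3
tcp_pos: [0.4712, 0.1078, 0.0373]
tool_rot: [0.013, 1.0, -0.0, 0.0]
force: [0.5, -4.2, -3.2]
finger_gap: 0.225
gripper_force: 78.7
```

Force is still sliding resistance (about 4 N), so the wedge isn't home yet. I'll continue in small steps.

```bash
python3 -m handwheel '[[0,0.8,0,0,0,0,0],[0,0.8,0,0,0,0,0],[0,0.8,0,0,0,0,0],[0,0.8,0,0,0,0,0],[0,0.8,0,0,0,0,0],[0,0,0,0,0,0,0],[0,0,0,0,0,0,0],[0,0,0,0,0,0,0],[0,0,0,0,0,0,0],[0,0,0,0,0,0,0]]'
```

```text
t: 11.55
tcp_pos: [0.4711, 0.1108, 0.0373]
tool_rot: [0.013, 1.0, -0.001, -0.0]
force: [-0.2, -10.2, -1.2]
finger_gap: 0.224
gripper_force: 79.0
```

```bash
python3 -m handwheel '[[0,0.5,0,0,0,0,0],[0,0.5,0,0,0,0,0],[0,0.5,0,0,0,0,0],[0,0.5,0,0,0,0,0],[0,0,0,0,0,0,0],[0,0,0,0,0,0,0],[0,0,0,0,0,0,0],[0,0,0,0,0,0,0],[0,0,0,0,0,0,0],[0,0,0,0,0,0,0]]'
python3 - <<'E'
from h import *
for f in('t1.png','t3.png'):
    if f=='t3.png': snap('top',f)
    im=cv2.cvtColor(cv2.imread('pics/'+f),cv2.COLOR_BGR2HSV)[190:225,150:200];q=np.argwhere(cv2.inRange(im,(0,180,40),(6,255,255)));print(f,len(q),q.min(0),q.max(0))
    print(onz('top',(150+q[:,1].min(),209),.065))
E
```

```text
t: 12.8
tcp_pos: [0.4708, 0.1113, 0.0373]
tool_rot: [0.013, 1.0, -0.001, -0.001]
force: [-0.5, -18.4, -2.0]
finger_gap: 0.226
gripper_force: 79.6
t1.png 249 [10 27] [28 41]
[0.52659293 0.12901677 0.065     ]
t3.png 183 [9 9] [28 20]
[0.52658765 0.16320516 0.065     ]
```

```bash
python3 -m handwheel '[[0,-8,0,0,0,0,0],[0,-15,0,0,0,0,0],[0,-25,0,0,0,0,0],[0,-30,0,0,0,0,0],[0,-30,0,0,0,0,0],[0,-25,0,0,0,0,0],[0,-15,0,0,0,0,0],[0,-6,0,0,0,0,0],[0,0,-10,0,0,0,0],[0,0,-8,0,0,0,0]]'
python3 -m handwheel '[[0,0,-4,0,0,0,0],[0,0,-3,0,0,0,0],[0,0,-2,0,0,0,0],[0,0,-1,0,0,0,0],[0,0,-1,0,0,0,0],[0,0,0,0,0,0,0],[0,0,0,0,0,0,0],[0,0,0,0,0,0,0],[0,0,0,0,0,0,0],[0,0,0,0,0,0,0]]'
python3 - <<'E'
from h import *
a=snap('top','t4.png');b=snap('scene','s4.png')
cv2.imwrite('pics/c4.png',np.hstack([cv2.resize(x,(400,300)) for x in(a[150:330,150:390],b[80:275,290:550])])[...,::-1])
E
```

```text
t: 14.1
tcp_pos: [0.4707, -0.0394, 0.0186]
tool_rot: [0.012, 1.0, 0.0, -0.0]
force: [-0.3, -0.4, -2.5]
finger_gap: 0.229
gripper_force: 79.0
t: 15.35
tcp_pos: [0.4712, -0.0402, 0.0083]
tool_rot: [0.013, 1.0, -0.0, 0.0]
force: [0.6, -0.8, -1.3]
finger_gap: 0.222
gripper_force: 79.0
```

View pics/c4.png

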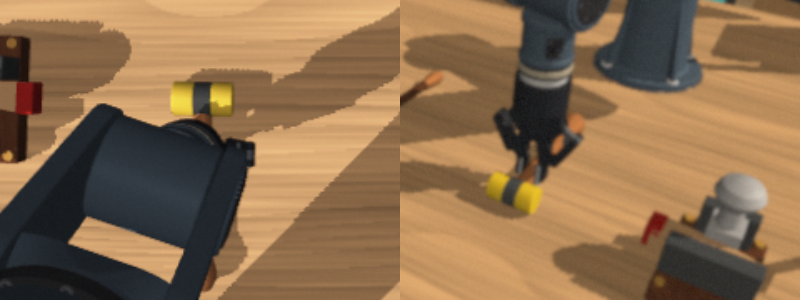

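The wedge's red face now sits close to the holder (left crop, 30,98). The mallet is held level just above the bench, head at (202,99). I'll lower the last 1.3 mm and release.

```bash
python3 -m handwheel '[[0,0,-0.5,0,0,0,0],[0,0,-0.5,0,0,0,0],[0,0,-0.4,0,0,0,0],[0,0,0,0,0,0,0],[0,0,0,0,0,0,0],[0,0,0,0,0,0,0.3],[0,0,0,0,0,0,0.4],[0,0,0,0,0,0,0.6],[0,0,0,0,0,0,1],[0,0,0,0,0,0,1]]' 20
python3 -m handwheel '[[0,0,0,0,0,0,1],[0,0,0,0,0,0,1],[0,0,5,0,0,0,1],[0,0,10,0,0,0,1],[0,0,20,0,0,0,1],[0,0,30,0,0,0,1],[0,0,40,0,0,0,1],[0,0,40,0,0,0,1],[0,0,20,0,0,0,1],[0,0,0,0,0,0,1]]'
python3 - <<'E'
from h import *
a=snap('top','t5.png');b=snap('scene','s5.png')
r=yel('t5.png',(230,185,320,235));q=yel('s5.png',(325,180,400,230));print(r,q,tri(r[0],q[0]))
cv2.imwrite('pics/c5.png',np.hstack([cv2.resize(x,(400,300)) for x in(a[150:350,80:440],b[80:275,230:550])])[...,::-1])
E
```

```text
t: 16.7
tcp_pos: [0.4712, -0.0402, 0.0069]
tool_rot: [0.013, 1.0, -0.0, 0.0]
force: [0.6, 0.3, 0.1]
finger_gap: 0.985
gripper_force: 0.0
t: 17.95
tcp_pos: [0.4721, -0.0404, 0.174]
tool_rot: [0.013, 1.0, -0.001, 0.002]
force: [-1.1, 1.0, -1.0]
finger_gap: 1.0
gripper_force: 0.0
((271.0, 209.5), (19.0, 36.0), 90.0) ((363.7069396972656, 204.98275756835938), (33.98224639892578, 16.89827537536621), 21.801406860351562) (array([ 0.52508174, -0.04114068,  0.01949634]), np.float64(0.0010263629780704901))
```

View pics/c5.png

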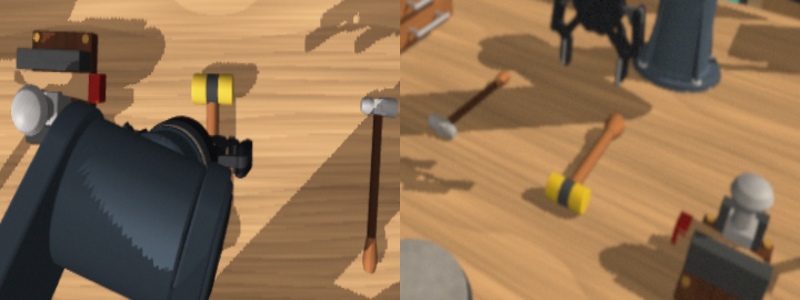

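The mallet lies flat with its head centre at z = 0.0195 m, the gripper is clear, the hammer hasn't moved and the wedge is home.

```bash
python3 -c "
from station import manip
print(manip.sign_off())"
```

```text
the job is handed in; nothing more can be done
None
```

I handed the job in at about 18 s of robot time: by my measurements the wedge is home after a light tap, a draw-back and a second drive, the mallet lies flat and released, and the hammer looked unmoved in the last picture; sign-off returned no verdict.

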